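# Ramp-test two friction pads and load the good one into the spring feeder

### The arm

A 6-joint arm with a two-finger parallel gripper is mounted at the origin on the work surface. World frame = base frame: x ahead of the robot, y to its left, z up, the work surface at z = 0. Lengths are in m, angles in rad, forces in N, time in s.
With the tool pointing down it reaches from about 0.25 to 0.775 m from the base axis. Payload 4 kg.
Tool frame: the origin (TCP) lies on the centre line of the jaws, within the pads' length; the fingertips stand 17 mm ahead of it and the grasp point (between the pads) lies 2 mm behind it; z points along the fingers, y is the line along which they close (so a half turn about z gives the same grasp; the last joint's range is limited). The gripper opens to 94 mm and grips with 3 to 60 N. Pads are 16 mm wide; open, the fingers measure 119 mm over their backs; the gripper's body (75 mm by 177 mm) begins 78 mm behind the grasp point.
Start: joints at [1.075, 0.087, 1.371, -0, 1.684, -0.103], TCP at [0.211, 0.508, 0.223] pointing down, gripper open.
Joint ranges: [-3.1, 3.1], [-0.76, 2.03], [0.27, 2.55], [-1.08, 4.22], [0.17, 2.65], [-2.57, 2.57]. Speed limits (rad/s): [2.79, 2.79, 3.14, 3.14, 3.14, 3.14].

### API

Orientations are given as [roll, pitch, yaw] about the fixed x, y, z axes, in that order (R = Rz(yaw) Ry(pitch) Rx(roll)).
In Python, from bench import robot gives the robot as it stands.
- The arm moves only by the tool servo_tool, never from a script. Its argument "plan" is a list of rows, each a list of 7 numbers: the shift along the tool's x, y, z normalised to -1 to 1, where 1 is 0.1 m, then the turn, a rotation vector about the tool's x, y, z normalised to -1 to 1, where 1 is pi/2 rad, then the finger opening in mm, from 0 to 94. In form: [[x, y, z, ax, ay, az, gripper], ...]. A call has 1 to 12 rows; each row is the pose to reach, as a shift and turn from the pose commanded when the call began, along the tool's axes at that moment; what a row does not reach only later rows make up. A row lasts 1/12 s, in which the tool goes at most 41.7 mm and 7.16 degrees, less where a joint would pass 70% of its speed; a pose out of reach is approached as far as the arm can. A call with a number of a shift or a turn outside -1 to 1 is refused whole. A call with a gripper value outside its range is refused whole. The fingers move at their own pace and stop on an object; the grip force is fixed at half the most. Time passes only in rows, so rows that repeat a pose let the fingers close. It gives the time, the measured TCP pose, the force, the opening and the grip force at its end, in the units of the state.
- robot.get_obs(): the state, without advancing time (a new reading comes with each control period).
- robot.snapshot(name): name is "side" or "top"; returns the picture (420x560x3 uint8, red, green, blue); there is no depth.
- robot.camera_params(name): a dict with "camera_matrix" (3x3 intrinsics, pixels), "rvec" (rotation vector, rad) and "tvec" (3), from world to camera coordinates, as OpenCV has them. Camera axes: x right, y down, z forward; pixel columns grow to the right and rows downward; lengths in m; the calibration is good to about 2 mm. A picture is of the moment at which its call begins. camera_params takes no time and is no camera call.
- robot.close_job(): hands the job in; it is judged then, once.
Trained networks look in the newest picture that a camera, given by its name, has taken for a name from the list of things; names that differ only in an ending like _2 or _b are one class to them, and where a whole thing is asked for, a point or a joint stands for the part that bears it (a point fixed in the world has none). Each returns a list of dicts, best first, with "conf" (0 to 1); they miss things now and then, are a little off and sometimes report something else, mostly with a low value. They report only what shows in the picture. A call takes as long as a camera call. They do not tell look-alikes from the thing itself.
- robot.find_in(thing, camera): "extent" ([centre column, centre row, width, height] in pixels, round what is visible of it).
The state is a dict: "time": time; "joint_positions": joint angles; "qvel": joint speeds; "joint_torque": joint torques, N m; "tool_pos": TCP position; "ee_rot": TCP orientation; "wrist_force": force on the tool from outside, world axes, zero at the start; "wrist_torque": the same for the moment, N m; "width": finger opening in m; "finger_force": force on a finger pad.
Only numpy, scipy, OpenCV 4.12 (cv2) and the standard library are available. Lean on these libraries where they do the work, as an engineer would, in place of code of your own. Each camera call takes 0.05 s, during which the arm holds its last target. There are 200 camera calls.

### The job

Try both friction pads on the tilted test ramp: lay each flat in the test area, let go and see whether it slides or sticks for a second. The one that slides is a reject and stays in the caged bay at the ramp's foot; load the one that sticks into the spring feeder, pressing the follower down with it, sliding it under the bridge right up to the back wall and letting go so that the spring holds it there level. Leave the other things on the counter where they are.

Things in the scene. Friction and masses are not known exactly. Their poses are not given: they have to be found in the camera images.
- pad_a: one of two look-alike friction pads: dark steel block 60 (its x) x 40 (its y) x 18 mm high, 0.3 kg, thin grey facing underneath. Origin: centre of its underside, z up. Starts in a lane of the rack, underside 4 mm above the counter. One pad stays put on the ramp, the other slides off at once; looks do not tell which, either may be in either lane
- pad_b: one of two look-alike friction pads: dark steel block 60 (its x) x 40 (its y) x 18 mm high, 0.3 kg, thin grey facing underneath. Origin: centre of its underside, z up. Starts in a lane of the rack, underside 4 mm above the counter. One pad stays put on the ramp, the other slides off at once; looks do not tell which, either may be in either lane
- rack: low fixed rack: base plate 140 (x) x 130 x 4 mm with three ribs along x, 46 mm long, 12 mm thick, rising to 28 mm above the counter. They form two lanes at y = +28 and -28 mm and cover the pads' long sides, so a pad there can be gripped only by its ends, 60 mm apart, which stick out past the ribs. Origin: centre of the underside
- ramp: fixed bare-steel test ramp tilted 22 degrees (0.384 rad); x points horizontally downhill, y across, z up. Origin on the counter under its middle. Surface 280 mm long down the slope, 160 mm wide, 62 mm above the counter at the origin, 115 mm at the top edge (x = -130 mm), 10 mm at the foot. Upper part open, without sides; two scribed lines 50 mm uphill and downhill of test_spot bound the test area
- bay (a point): point on the ramp's surface in the middle of the caged bay, its lower part from ramp x = +41 to +130 mm: side cheeks, a foot stop and a wire guard 43 mm above the surface, open only uphill. A pad that slides down comes to rest here, against the foot stop
- test_spot (a point): point on the ramp's surface in the middle of the test area, 75 mm down the slope from its top edge (ramp x = -60 mm, 87 mm above the counter)
- feeder: fixed spring-fed pad feeder, 87 mm tall. Origin on the counter, z up; pads go in along its +x, long side along x. Open at the sides and front (-x). Back wall face at x = +31 mm; from it a bridge covers x = +16 to +31 mm, underside 79 mm above the counter, with cheeks either side 49 mm apart. The column below the follower is 30 mm wide for fingers to straddle; foot 50 mm wide, 8 mm high
- feeder_home (a point): where the centre of a loaded pad's underside belongs: feeder x = 0, y = 0, 61 mm above the counter. There its front end is under the bridge, 1 mm from the wall, and the spring presses it up against the bridge
- follower_top (a point): centre of the follower's flat top: smooth aluminium plate 74 mm (feeder x from -45 to +29 mm) x 30 mm; 75 mm above the counter when empty
- follower (a joint): how far the spring follower is pushed straight down, in m: 0 empty, 0.014 with a pad held under the bridge, stop at 0.024. It takes about 3 N to start and 11 N at 0.020; a pad clears the bridge from about 0.016
- grommet: bystander, loose: black rubber grommet, ring 44 mm across, 14 mm high. Origin: centre of its underside
- fitting: bystander, loose: brass hydraulic fitting, 32 mm across, 42 mm high. Origin: centre of its underside
- extension: bystander, loose: chrome socket extension lying flat, 122 mm long along its x, 18 mm thick. Origin: centre of its underside
- gauge_block: bystander, loose: green plastic gauge block 50 x 25 x 20 mm. Origin: centre of its underside
- nut: bystander, loose: large steel hex nut, 48 mm across, 22 mm high. Origin: centre of its underside
- spanner: bystander, loose: steel spanner lying flat, its length along its x. Origin: centre of its underside
- bush: bystander, loose: copper bush, 36 mm across, 30 mm high. Origin: centre of its underside
Things that resemble listed ones, but are neither listed nor needed, are in the scene too. What is shaped like the pad_a but orange is not meant.

How it is judged:
By the outcome, as a careful person would: the job done as asked, in the order asked, and still so for the second after the job is handed in, with the robot touching nothing.
It also fails if it takes over 64 s, if anything falls off the work surface, if the arm or the gripper's body presses on something with over 40 N, if the wrist force passes 120 N, or if a joint passes its speed limit or range.

## Working session

There is one attempt and no reset: what is moved stays moved. The work goes in short steps, Python scripts to look and compute and a tool call to move; the robot and the scene stay as the last step left them, time stands still between calls to the robot, and variables do not carry over. Pictures are saved under pics/ and viewed, at most 10 in all, crops included, and the job is handed in when it is done.

Besides the shell and the picture viewer there is one more tool, called after "Call:" as name([rows], argument=value, ...), one row to a line, values as JSON. servo_tool: Moves the arm, as the interface text tells. Scaled input: -1 to 1 covers 0.1 m each way for a shift and pi/2 rad each way for a turn. Its arguments: {"type":"object","properties":{"plan":{"type":"array","items":{"type":"array","items":{"type":"number"}}}},"required":["plan"]}

```bash
mkdir -p pics; ls
cat > h.py <<'E'
import numpy as np, cv2
from bench import robot
from scipy.spatial.transform import Rotation as R
def cam(n):
    p=robot.camera_params(n); return np.array(p["camera_matrix"],float),np.array(p["rvec"],float).ravel(),np.array(p["tvec"],float).ravel()
def ray(n,px,z):
    "pixel -> world at height z"
    K,r,t=cam(n); M=R.from_rotvec(r).as_matrix(); c=-M.T@t
    d=M.T@np.linalg.inv(K)@np.array([px[0],px[1],1.]); return c+d*(z-c[2])/d[2]
def proj(n,P):
    K,r,t=cam(n); return cv2.projectPoints(np.atleast_2d(np.array(P,float)),r,t,K,None)[0][:,0]
def save(n,f,crop=None,s=1):
    im=robot.snapshot(n)[:,:,::-1]
    if crop: a,b,c,d=crop; im=im[b:d,a:c]
    cv2.imwrite('pics/'+f,cv2.resize(im,None,fx=s,fy=s,interpolation=cv2.INTER_CUBIC))
E
python3 - <<'E'
from h import *
save('top','t0.png'); save('side','s0.png')
for n in('top','side'):
    K,r,t=cam(n);print(n,K[0,0],-R.from_rotvec(r).as_matrix().T@t)
    for th in['pad_a','rack','ramp','feeder','follower_top','grommet','fitting','extension','nut','spanner','bush','gauge_block']:
        print(th,[(np.round(d['extent']).astype(int).tolist(),round(d['conf'],2)) for d in robot.find_in(th,n)][:4])
E
```

```text
pics
top 427.95097892889544 [0.38728591 0.02080024 1.06392687]
pad_a [([392, 183, 22, 27], 0.81), ([306, 210, 18, 23], 0.62), ([285, 208, 20, 27], 0.58), ([409, 239, 19, 26], 0.31)]
rack [([293, 211, 63, 68], 0.88)]
ramp [([170, 201, 130, 75], 0.56)]
feeder [([408, 237, 33, 41], 0.81)]
follower_top [([414, 238, 13, 27], 0.67), ([170, 201, 129, 79], 0.19)]
grommet [([228, 284, 18, 20], 0.67)]
fitting [([349, 148, 12, 13], 0.43)]
extension [([225, 141, 46, 20], 0.67)]
nut [([344, 279, 21, 20], 0.81), ([170, 200, 129, 77], 0.39), ([410, 238, 40, 48], 0.21)]
spanner [([391, 136, 68, 22], 0.56)]
bush [([274, 279, 13, 14], 0.51)]
gauge_block [([283, 151, 18, 22], 0.45), ([293, 210, 64, 66], 0.19)]
side 433.9558617468901 [ 0.5058812  -0.66319203  0.83155884]
pad_a [([272, 267, 26, 21], 0.77), ([239, 358, 34, 18], 0.68), ([317, 356, 36, 36], 0.57), ([276, 248, 27, 16], 0.55)]
rack [([274, 261, 60, 55], 0.81)]
ramp [([273, 172, 62, 80], 0.89), ([239, 355, 38, 19], 0.57), ([274, 248, 26, 15], 0.48)]
feeder [([245, 365, 52, 47], 0.68)]
follower_top [([241, 356, 40, 21], 0.76)]
grommet [([200, 212, 17, 14], 0.61)]
fitting [([348, 301, 15, 21], 0.46), ([274, 259, 62, 53], 0.33)]
extension [([337, 202, 14, 31], 0.69), ([200, 212, 20, 16], 0.61)]
nut [([274, 261, 63, 50], 0.63), ([202, 303, 26, 22], 0.6), ([337, 203, 14, 35], 0.38)]
spanner [([380, 353, 26, 87], 0.78), ([273, 268, 28, 20], 0.37)]
bush [([203, 242, 20, 23], 0.68), ([240, 355, 35, 15], 0.38)]
gauge_block [([275, 247, 26, 12], 0.74), ([339, 247, 24, 17], 0.6)]
```

View pics/t0.png

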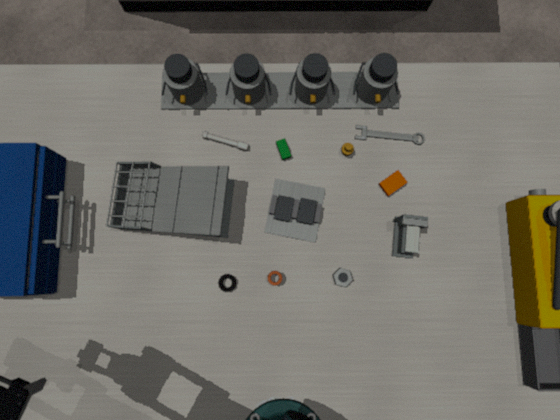

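View pics/s0.png

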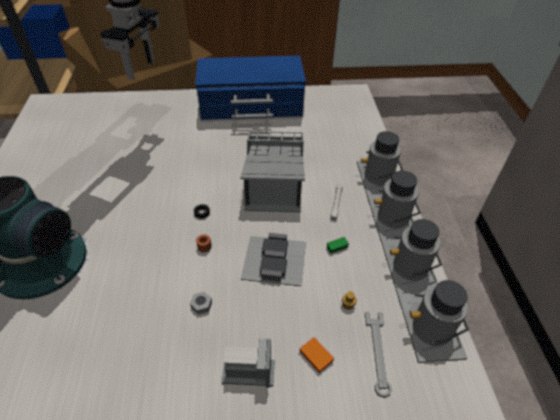

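The top view shows the ramp at (170,200) with its cage to the left, and the rack at (295,210) with two dark pads at (285,208) and (309,211). The feeder is at (410,236), with its bridge and wall toward the top of the image. The orange block at (392,183) has the pad shape but the wrong colour, so the two dark blocks in the rack lanes are the pads. I'll confirm that in a crop.

Run:
```python
from h import *
im=robot.snapshot('top')[:,:,::-1]
a=cv2.resize(im[155:245,100:245],None,fx=5.5,fy=5.5,interpolation=cv2.INTER_CUBIC)[:, :797]
b=cv2.resize(im[170:250,260:330],None,fx=7,fy=7,interpolation=cv2.INTER_CUBIC)
c=cv2.resize(im[205:265,385:435],None,fx=6,fy=6,interpolation=cv2.INTER_CUBIC)
cv2.imwrite('pics/ramp.png',a)
W=np.zeros((560,800,3),np.uint8);W[:b.shape[0],:b.shape[1]]=b;W[:c.shape[0],495:495+c.shape[1]]=c
cv2.imwrite('pics/rf.png',W)
```

```text
(no output)
```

View pics/ramp.png

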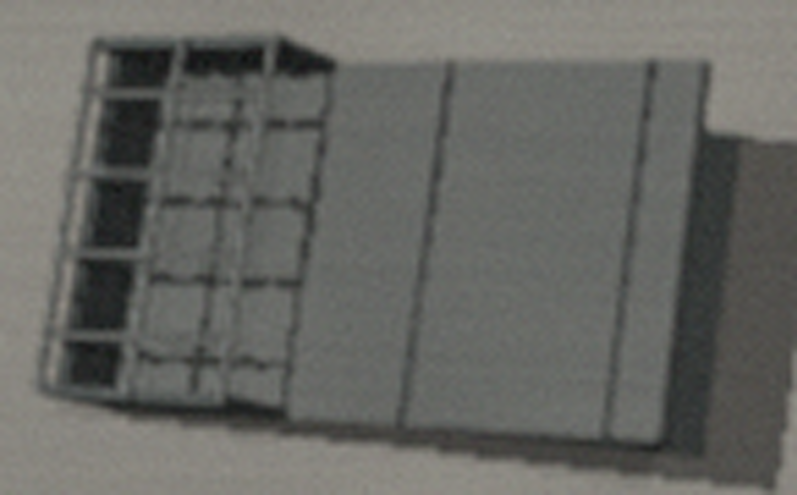

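View pics/rf.png

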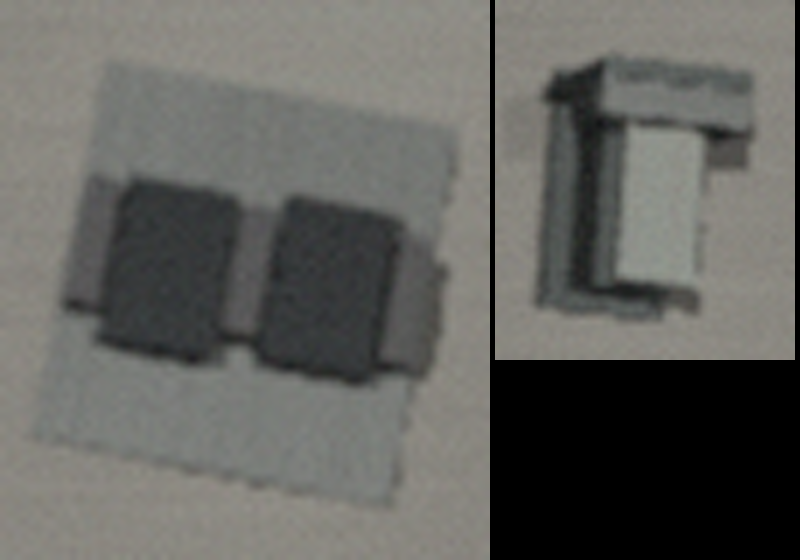

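Both dark blocks sit in the rack lanes between ribs, so they are the pads. Now I'll fit the poses from the corners.

```bash
cat >> h.py <<'E'
from scipy.optimize import least_squares
def fit(n,px,P,x0):
    "fit (x,y,yaw) of planar body; P local 3D points, px pixels"
    P=np.array(P,float);px=np.array(px,float)
    def T(q): c,s=np.cos(q[2]),np.sin(q[2]); return np.c_[q[0]+c*P[:,0]-s*P[:,1],q[1]+s*P[:,0]+c*P[:,1],P[:,2]]
    r=least_squares(lambda q:(proj(n,T(q))-px).ravel(),x0)
    return r.x,r.fun.reshape(-1,2)
def up(c,s,o): return (np.array(c,float)+.5)/s-.5+np.array(o)
E
python3 - <<'E'
from h import *
np.set_printoptions(precision=4,suppress=True)
t=np.radians(22);s2=lambda s:(-.060+s*np.cos(t),.0867-s*np.sin(t))
rp=up([(707,62),(662,440),(652,62),(607,437),(452,62),(402,425)],5.5,(100,155))
a=s2(-.075);b=s2(-.05);c=s2(.05)
P=[(u[0],y,u[1]) for u in(a,b,c) for y in(-.08,.08)]
# image up=+x ; downhill = +y ; ramp y(left of downhill)= -x world
q,r=fit('top',rp,P,[.4,.3,1.6]);print('ramp',q,'\n',r)
kp=up([(105,62),(458,128),(393,505),(35,438)],7,(260,170))
q,r=fit('top',kp,[(.07,.065,.004),(.07,-.065,.004),(-.07,-.065,.004),(-.07,.065,.004)],[.4,0,0]);print('rack',q,'\n',r)
pl=up([(130,180),(240,200)],7,(260,170));pr=up([(290,196),(403,215)],7,(260,170))
Rz=R.from_euler('z',q[2]).as_matrix()
print('pad front corners in rack', [(Rz.T@(ray('top',p,.022)-[q[0],q[1],0]))[:2] for p in (*pl,*pr)])
fp=up([(131,125),(208,135),(197,285),(115,280),(110,118),(257,133),(110,58),(257,75)],6,(385,205))
q,r=fit('top',fp[:6],[(.016,.015,.075),(.016,-.015,.075),(-.045,-.015,.075),(-.045,.015,.075),(.016,.0295,.087),(.016,-.0295,.087)],[.35,-.3,0]);print('feeder',q,'\n',r)
o=robot.get_obs();print(o['tool_pos'],o['ee_rot'],o['time'],o['width'])
E
```

```text
ramp [0.5722 0.2581 1.4662] 
 [[-0.1562 -0.4814]
 [-0.2357  0.421 ]
 [ 0.2542 -0.4088]
 [ 0.008   0.354 ]
 [ 0.0356 -0.1318]
 [ 0.1075  0.2024]]
rack [ 0.5522 -0.0365 -0.191 ] 
 [[ 0.0416 -0.146 ]
 [ 0.1442 -0.3125]
 [ 0.1019  0.2337]
 [-0.2842  0.2019]]
pad front corners in rack [array([0.0251, 0.0478]), array([0.0252, 0.0083]), array([ 0.0299, -0.0089]), array([ 0.0305, -0.0493])]
feeder [ 0.4854 -0.3049 -0.1394] 
 [[ 0.1904 -0.2784]
 [ 0.1869 -0.2432]
 [-0.0941  0.8194]
 [ 0.6209 -0.0774]
 [-0.9678 -0.5611]
 [ 0.0695  0.3255]]
[0.2105 0.5081 0.2225] [3.1416 0.     2.7488] 1.35 0.09399284574511876
```

```bash
cat >> h.py <<'E'
def rot(ydir,tilt=None):
    "tool pointing down, tool y at world angle ydir; tilt = extra world rotation"
    b=R.from_euler('xyz',[np.pi,0,ydir+np.pi/2]); return b if tilt is None else tilt*b
def cur():
    o=robot.get_obs(); return np.array(o['tool_pos']),R.from_euler('xyz',o['ee_rot'])
def plan(wps,p=None,r=None):
    "print the calls (shift, turn, rows) to pass the waypoints [(pos,R)]"
    if p is None:p,r=cur()
    for (q,s) in wps:
        while True:
            d=r.inv().apply(np.array(q)-p)/.1; w=(r.inv()*s).as_rotvec()/(np.pi/2)
            f=min(1,.99/max(1e-9,abs(d).max()),.99/max(1e-9,abs(w).max()))
            v=np.round(np.r_[d,w]*f,3); n=int(np.ceil(max(np.linalg.norm(v[:3])*.1/.0417,np.linalg.norm(v[3:])*90/7.16)))
            print('->',v.tolist(),'rows',n)
            p=p+r.apply(v[:3]*.1); r=r*R.from_rotvec(v[3:]*np.pi/2)
            if f==1:break
        print('  at',np.round(p,4))
    return p,r
RAMP=(.5722,.2581,1.4662); RACK=(.5522,-.0365,-.191); FEED=(.4854,-.3049,-.1394)
def loc(q,x,y,z): c,s=np.cos(q[2]),np.sin(q[2]); return np.array([q[0]+c*x-s*y,q[1]+s*x+c*y,z])
E
python3 - <<'E'
from h import *
g=rot(RACK[2])
plan([((.38,.25,.2),g),(loc(RACK,-.004,.028,.10),g)])
E
```

```text
-> [-0.99, -0.673, 0.087, 0.0, -0.0, 0.338] rows 5
-> [-0.99, -0.066, 0.072, 0.0, -0.0, 0.28] rows 4
-> [-0.836, 0.328, 0.066, 0.0, -0.0, 0.254] rows 4
  at [0.38 0.25 0.2 ]
-> [-0.99, 0.987, 0.449, 0.0, -0.0, -0.0] rows 4
-> [-0.99, 0.986, 0.449, 0.0, -0.0, -0.0] rows 4
-> [-0.224, 0.224, 0.102, 0.0, -0.0, -0.0] rows 1
  at [ 0.5536 -0.0082  0.1   ]
```

Call:
servo_tool([
  [-0.99,-0.673,0.087,0,0,0.338,94],
  [-0.99,-0.673,0.087,0,0,0.338,94],
  [-0.99,-0.673,0.087,0,0,0.338,94],
  [-0.99,-0.673,0.087,0,0,0.338,94],
  [-0.99,-0.673,0.087,0,0,0.338,94],
  [-0.99,-0.673,0.087,0,0,0.338,94],
])

```text
time: 1.85
tool_pos: [0.2768, 0.4074, 0.214]
ee_rot: [3.141, -0.0, 2.216]
wrist_force: [0.2, 0.5, -0.7]
width: 0.0938
finger_force: 0.0
```

Call:
servo_tool([
  [-0.99,-0.066,0.072,0,0,0.28,94],
  [-0.99,-0.066,0.072,0,0,0.28,94],
  [-0.99,-0.066,0.072,0,0,0.28,94],
  [-0.99,-0.066,0.072,0,0,0.28,94],
  [-0.99,-0.066,0.072,0,0,0.28,94],
])

```text
time: 2.27
tool_pos: [0.3311, 0.3245, 0.2066]
ee_rot: [3.141, -0.0, 1.776]
wrist_force: [0.6, -0.6, -0.3]
width: 0.0943
finger_force: 0.0
```

Call:
servo_tool([
  [-0.836,0.328,0.066,0,0,0.254,94],
  [-0.836,0.328,0.066,0,0,0.254,94],
  [-0.836,0.328,0.066,0,0,0.254,94],
  [-0.836,0.328,0.066,0,0,0.254,94],
  [-0.836,0.328,0.066,0,0,0.254,94],
])

```text
time: 2.68
tool_pos: [0.3798, 0.2506, 0.2001]
ee_rot: [-3.141, -0.001, 1.383]
wrist_force: [-0.8, 1.0, -0.2]
width: 0.0939
finger_force: 0.0
```

Call:
servo_tool([
  [-0.99,0.987,0.449,0,0,0,94],
  [-0.99,0.987,0.449,0,0,0,94],
  [-0.99,0.987,0.449,0,0,0,94],
  [-0.99,0.987,0.449,0,0,0,94],
  [-0.99,0.987,0.449,0,0,0,94],
])

```text
time: 3.1
tool_pos: [0.4584, 0.1326, 0.1531]
ee_rot: [-3.139, 0.002, 1.381]
wrist_force: [-0.4, -0.4, -1.0]
width: 0.0943
finger_force: 0.0
```

Call:
servo_tool([
  [-0.99,0.986,0.449,0,0,0,94],
  [-0.99,0.986,0.449,0,0,0,94],
  [-0.99,0.986,0.449,0,0,0,94],
  [-0.99,0.986,0.449,0,0,0,94],
  [-0.99,0.986,0.449,0,0,0,94],
])

```text
time: 3.52
tool_pos: [0.5367, 0.0173, 0.1085]
ee_rot: [-3.139, 0.001, 1.381]
wrist_force: [-0.0, 1.2, -0.5]
width: 0.0941
finger_force: 0.0
```

Call:
servo_tool([
  [-0.224,0.224,0.102,0,0,0,94],
  [-0.224,0.224,0.102,0,0,0,94],
  [-0.224,0.224,0.102,0,0,0,94],
])

```text
time: 3.77
tool_pos: [0.5535, -0.0062, 0.1]
ee_rot: [-3.14, -0.001, 1.382]
wrist_force: [-0.2, 0.2, 0.6]
width: 0.0941
finger_force: 0.0
```

Run:
```python
from h import *
p,r=cur();print(p,r.as_euler('xyz'),robot.get_obs()['time'])
save('side','s1.png',(200,200,340,310),5.5)
g=rot(RACK[2])
plan([(loc(RACK,-.004,.028,.025),g)])
```

```text
[ 0.55351408 -0.00620524  0.10000822] [-3.14045791e+00 -1.29968877e-03  1.38197332e+00] 3.7667
-> [-0.024, 0.007, 0.754, -0.0, -0.001, 0.002] rows 2
  at [ 0.5536 -0.0082  0.025 ]
```

View pics/s1.png

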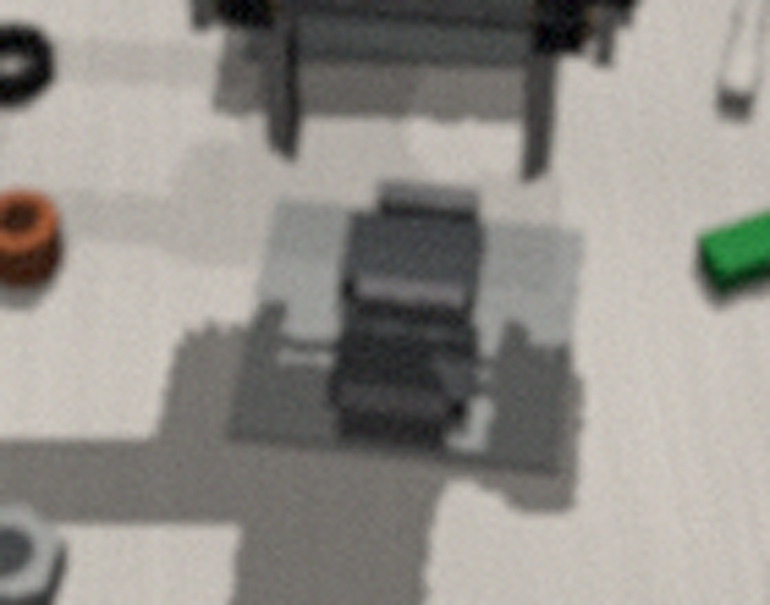

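The gripper hangs over the far dark pad at crop (415,250), with the fingers spanning its ends. I'll descend and grip.

Call:
servo_tool([
  [0,0,0.4,0,0,0,94],
  [0,0,0.65,0,0,0,94],
  [0,0,0.75,0,0,0,94],
  [0,0,0.75,0,0,0,94],
  [0,0,0.75,0,0,0,40],
  [0,0,0.75,0,0,0,40],
  [0,0,0.75,0,0,0,40],
  [0,0,0.75,0,0,0,40],
  [0,0,0.75,0,0,0,40],
  [0,0,0.75,0,0,0,40],
  [0,0,0.75,0,0,0,40],
  [0,0,0.75,0,0,0,40],
])

```text
time: 4.82
tool_pos: [0.5541, -0.0083, 0.0257]
ee_rot: [3.14, -0.0, 1.379]
wrist_force: [-0.2, 1.6, 4.2]
width: 0.0596
finger_force: 30.0
```

```bash
cat >> h.py <<'E'
TILT=R.from_euler('z',RAMP[2])*R.from_euler('y',np.radians(22))*R.from_euler('z',-RAMP[2])
N=TILT.apply([0,0,1])
def rampT(h,x=-.06,y=0): "point h off the surface"; return loc(RAMP,x,y,.062-x*np.tan(np.radians(22)))+h*N
E
python3 - <<'E'
from h import *
g=rot(RACK[2]); t=rot(RAMP[2]-np.pi/2,TILT)
p,r=cur()
print(rampT(.0225))
a=plan([((p[0],p[1],.12),g),(rampT(.09),t)])
plan([(rampT(.0245),t)],*a)
E
```

```text
[0.56681566 0.2068105  0.10710321]
-> [0.0, 0.001, -0.943, 0.001, -0.0, -0.001] rows 3
  at [ 0.5541 -0.0083  0.12  ]
-> [0.99, -0.126, -0.205, -0.004, -0.101, -0.022] rows 3
-> [0.99, -0.095, -0.376, -0.005, -0.106, -0.023] rows 3
-> [0.324, -0.02, -0.19, -0.002, -0.038, -0.009] rows 1
  at [0.5694 0.232  0.1697]
-> [0.001, 0.0, 0.655, 0.0, 0.001, 0.0] rows 2
  at [0.5669 0.2076 0.109 ]
```

Call:
servo_tool([
  [0,0,-0.35,0,0,0,40],
  [0,0,-0.7,0,0,0,40],
  [0,0,-0.99,0,0,0,40],
  [0,0,-0.99,0,0,0,40],
  [0,0,-0.99,0,0,0,40],
])

```text
time: 5.23
tool_pos: [0.5543, -0.0083, 0.1247]
ee_rot: [3.139, -0.0, 1.379]
wrist_force: [-0.1, -0.7, -4.4]
width: 0.06
finger_force: 30.0
```

Call:
servo_tool([
  [0.33,-0.04,-0.1,-0.001,-0.03,-0.007,40],
  [0.66,-0.08,-0.2,-0.003,-0.07,-0.015,40],
  [0.99,-0.126,-0.25,-0.004,-0.101,-0.022,40],
  [0.99,-0.126,-0.25,-0.004,-0.101,-0.022,40],
])

```text
time: 5.57
tool_pos: [0.5587, 0.0993, 0.1456]
ee_rot: [-3.14, 0.156, 1.424]
wrist_force: [-0.8, -1.0, -3.4]
width: 0.0594
finger_force: 30.0
```

Call:
servo_tool([
  [0.33,-0.03,-0.12,-0.002,-0.035,-0.007,40],
  [0.66,-0.06,-0.25,-0.004,-0.07,-0.015,40],
  [0.99,-0.095,-0.376,-0.005,-0.106,-0.023,40],
  [0.99,-0.095,-0.376,-0.005,-0.106,-0.023,40],
])

```text
time: 5.9
tool_pos: [0.5651, 0.2034, 0.165]
ee_rot: [-3.136, 0.324, 1.463]
wrist_force: [-0.3, 0.3, -3.8]
width: 0.0599
finger_force: 30.0
```

Run:
```python
from h import *
t=rot(RAMP[2]-np.pi/2,TILT)
o=robot.get_obs();print(o['tool_pos'],o['width'],o['time'],o['joint_positions'])
a=plan([(rampT(.09),t)])
plan([(rampT(.025),t)],*a)
```

```text
[0.56508349 0.20339282 0.16498111] 0.05987236925623648 5.9 [ 0.40402064  0.34544728  1.21162379 -0.28293955  1.74542033  0.48564893]
-> [0.259, 0.012, -0.137, -0.004, -0.038, -0.002] rows 1
  at [0.5695 0.232  0.1697]
-> [-0.0, 0.0, 0.65, -0.0, -0.0, 0.0] rows 2
  at [0.5669 0.2078 0.1094]
```

Call:
servo_tool([
  [0.26,0.01,-0.14,-0.003,-0.038,-0.002,40],
  [0.26,0.01,-0.14,-0.003,-0.038,-0.002,40],
  [0.26,0.01,-0.14,-0.003,-0.038,-0.002,40],
  [0.26,0.01,-0.14,-0.003,-0.038,-0.002,40],
])

```text
time: 6.23
tool_pos: [0.5704, 0.2237, 0.1722]
ee_rot: [3.14, 0.387, 1.456]
wrist_force: [0.5, -0.7, -3.2]
width: 0.0597
finger_force: 30.0
```

Call:
servo_tool([
  [0,0,0.3,0,0,0,40],
  [0,0,0.5,0,0,0,40],
  [0,0,0.63,0,0,0,40],
  [0,0,0.63,0,0,0,40],
  [0,0,0.63,0,0,0,40],
])

```text
time: 6.65
tool_pos: [0.5685, 0.1993, 0.1165]
ee_rot: [3.137, 0.386, 1.452]
wrist_force: [0.3, 1.4, -2.8]
width: 0.0599
finger_force: 30.0
```

Run:
```python
from h import *
t=rot(RAMP[2]-np.pi/2,TILT)
o=robot.get_obs();print(o['tool_pos'],o['wrist_force'])
p,r=cur()
print('height',(p-rampT(0))@N, 'along', TILT.apply(R.from_euler('z',RAMP[2]).apply([1,0,0]))@(p-rampT(0)))
plan([(rampT(.0215),t)])
im=robot.snapshot('side')[:,:,::-1]
cv2.imwrite('pics/s2.png',cv2.resize(im[120:230,215:325],None,fx=5.4,fy=5.4,interpolation=cv2.INTER_CUBIC))
```

```text
[0.56850914 0.19928387 0.11646575] [ 0.2822954   1.40680675 -2.75508922]
height 0.02844291004150134 along -0.0102837619023267
-> [0.103, -0.026, 0.069, -0.0, 0.001, -0.008] rows 1
  at [0.5668 0.2065 0.1062]
```

View pics/s2.png

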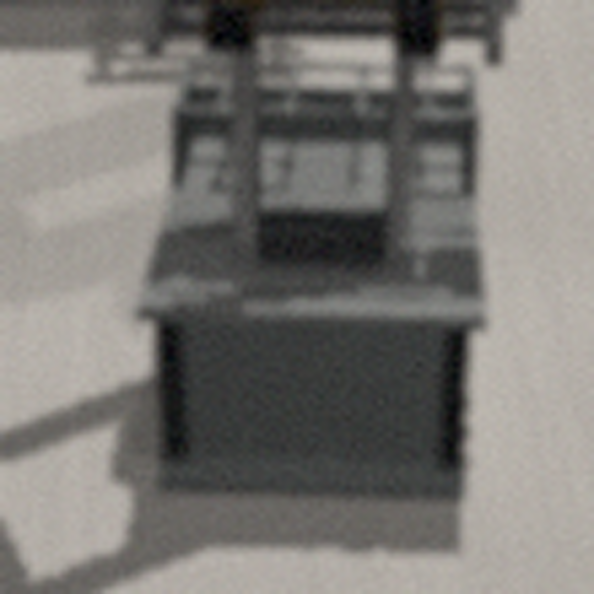

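The pad hovers over the ramp between the scribed lines, at crop (320,235). I'll centre it and lower until contact.

Call:
servo_tool([
  [0.1,-0.02,0,0,0,-0.008,40],
  [0.1,-0.02,0.045,0,0,-0.008,40],
  [0.1,-0.02,0.045,0,0,-0.008,40],
  [0.1,-0.02,0.045,0,0,-0.008,40],
])

```text
time: 7.03
tool_pos: [0.5678, 0.2088, 0.1091]
ee_rot: [3.14, 0.385, 1.467]
wrist_force: [-0.2, 0.2, -4.2]
width: 0.06
finger_force: 30.0
```

Call:
servo_tool([
  [0,0,0.01,0,0,0,40],
  [0,0,0.01,0,0,0,40],
  [0,0,0.01,0,0,0,40],
])

```text
time: 7.28
tool_pos: [0.5679, 0.2079, 0.1082]
ee_rot: [3.14, 0.385, 1.467]
wrist_force: [-0.3, -0.1, -3.2]
width: 0.0595
finger_force: 30.0
```

Call:
servo_tool([
  [0,0,0.01,0,0,0,40],
  [0,0,0.01,0,0,0,40],
  [0,0,0.01,0,0,0,40],
])

```text
time: 7.53
tool_pos: [0.5678, 0.2074, 0.1072]
ee_rot: [3.14, 0.385, 1.467]
wrist_force: [-0.1, 0.4, -3.9]
width: 0.0597
finger_force: 30.0
```

```bash
cat >> h.py <<'E'
def onramp():
    o=robot.get_obs();p,r=cur();d=R.from_euler('z',-RAMP[2]).apply(TILT.inv().as_matrix()@np.eye(3)@(p-rampT(0)))
    print('slope,across,height',np.round(d,4),'F',np.round(o['wrist_force'],1),'w',round(o['width'],4),'t',o['time'])
E
python3 -c "
from h import *
onramp();plan([(rampT(.0215),rot(RAMP[2]-np.pi/2,TILT))])"
```

```text
slope,across,height [ 0.0007 -0.0009  0.0228] F [-0.1  0.4 -3.9] w 0.0597 t 7.5333
-> [-0.007, -0.009, 0.013, 0.001, 0.001, 0.0] rows 1
  at [0.5668 0.2064 0.1062]
```

Still carrying the full weight, so I'll keep lowering.

Call:
servo_tool([
  [0,0,0.008,0,0,0,40],
  [0,0,0.008,0,0,0,40],
  [0,0,0.008,0,0,0,40],
])

```text
time: 7.78
tool_pos: [0.5679, 0.2075, 0.1071]
ee_rot: [3.14, 0.385, 1.466]
wrist_force: [-0.6, 1.3, -0.5]
width: 0.0598
finger_force: 30.0
```

Call:
servo_tool([
  [0,0,0.008,0,0,0,40],
  [0,0,0.008,0,0,0,40],
  [0,0,0.008,0,0,0,40],
])

```text
time: 8.03
tool_pos: [0.568, 0.2075, 0.107]
ee_rot: [3.139, 0.384, 1.466]
wrist_force: [-1.7, 3.0, 4.6]
width: 0.0599
finger_force: 30.0
```

Contact made, a light press. Release and watch for over a second.

Call:
servo_tool([
  [0,0,-0.005,0,0,0,94],
  [0,0,-0.005,0,0,0,94],
  [0,0,-0.005,0,0,0,94],
  [0,0,-0.005,0,0,0,94],
  [0,0,-0.2,0,0,0,94],
  [0,0,-0.5,0,0,0,94],
  [0,0,-0.8,0,0,0,94],
  [0,0,-0.8,0,0,0,94],
  [0,0,-0.8,0,0,0,94],
  [0,0,-0.8,0,0,0,94],
  [0,0,-0.8,0,0,0,94],
  [0,0,-0.8,0,0,0,94],
])

```text
time: 9.03
tool_pos: [0.57, 0.236, 0.1778]
ee_rot: [-3.139, 0.387, 1.467]
wrist_force: [0.4, -0.3, 0.1]
width: 0.0938
finger_force: 0.0
```

Call:
servo_tool([
  [0,0,0,0,0,0,94],
  [0,0,0,0,0,0,94],
  [0,0,0,0,0,0,94],
  [0,0,0,0,0,0,94],
  [0,0,0,0,0,0,94],
  [0,0,0,0,0,0,94],
])

```text
time: 9.53
tool_pos: [0.5708, 0.2369, 0.1799]
ee_rot: [3.14, 0.385, 1.467]
wrist_force: [0.2, -0.1, -0.2]
width: 0.0938
finger_force: 0.0
```

Run:
```python
from h import *
onramp()
im=robot.snapshot('side')[:,:,::-1]
for d in robot.find_in('pad_a','side'): print(np.round(d['extent'],1),round(d['conf'],2))
print(proj('side',[rampT(.009),rampT(.009,x=.095)]))
cv2.imwrite('pics/s3.png',cv2.resize(im[110:290,205:345],None,fx=3.3,fy=3.3,interpolation=cv2.INTER_CUBIC))
```

```text
slope,across,height [ 0.0008 -0.0008  0.1014] F [ 0.2 -0.1 -0.2] w 0.0938 t 9.5333
[277.6 146.8  23.9   8.7] 0.76
[271.  265.4  26.3  19.2] 0.6
[317.1 353.1  36.8  35.6] 0.56
[[273.20374493 164.22458706]
 [275.05750119 146.29585617]]
```

View pics/s3.png

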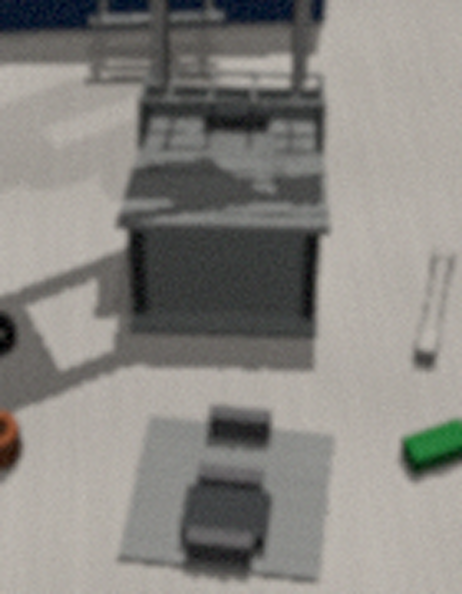

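The first pad slid down and rests under the guard in the bay, at crop (235,118). It is the reject. Next is the second pad.

Run:
```python
from h import *
g=rot(RACK[2])
plan([((.557,.08,.17),g),(loc(RACK,0,-.0285,.09),g),(loc(RACK,0,-.0285,.0252),g)])
```

```text
-> [-0.99, 0.017, 0.476, 0.008, 0.17, 0.038] rows 3
-> [-0.47, 0.037, 0.086, 0.004, 0.075, 0.017] rows 2
  at [0.557 0.08  0.17 ]
-> [-0.99, 0.121, 0.551, -0.0, -0.0, -0.0] rows 3
-> [-0.448, 0.054, 0.249, -0.0, -0.0, -0.0] rows 2
  at [ 0.5468 -0.0645  0.09  ]
-> [-0.0, 0.001, 0.648, -0.0, -0.0, -0.0] rows 2
  at [ 0.5468 -0.0645  0.0252]
```

Call:
servo_tool([
  [-0.99,0.017,0.476,0.008,0.17,0.038,94],
  [-0.99,0.017,0.476,0.008,0.17,0.038,94],
  [-0.99,0.017,0.476,0.008,0.17,0.038,94],
  [-0.99,0.017,0.476,0.008,0.17,0.038,94],
])

```text
time: 9.97
tool_pos: [0.5607, 0.1214, 0.1736]
ee_rot: [3.137, 0.12, 1.398]
wrist_force: [0.8, -0.3, 0.0]
width: 0.094
finger_force: 0.0
```

Call:
servo_tool([
  [-0.47,0.037,0.086,0.004,0.075,0.017,94],
  [-0.47,0.037,0.086,0.004,0.075,0.017,94],
  [-0.47,0.037,0.086,0.004,0.075,0.017,94],
])

```text
time: 10.22
tool_pos: [0.5568, 0.0759, 0.1699]
ee_rot: [-3.141, 0.001, 1.373]
wrist_force: [-0.2, -0.0, -0.5]
width: 0.0939
finger_force: 0.0
```

Call:
servo_tool([
  [-0.99,0.121,0.551,0,0,0,94],
  [-0.99,0.121,0.551,0,0,0,94],
  [-0.99,0.121,0.551,0,0,0,94],
  [-0.99,0.121,0.551,0,0,0,94],
])

```text
time: 10.55
tool_pos: [0.5478, -0.0222, 0.111]
ee_rot: [-3.134, 0.003, 1.376]
wrist_force: [0.1, 0.1, -1.3]
width: 0.0941
finger_force: 0.0
```

Call:
servo_tool([
  [-0.448,0.054,0.249,0,0,0,94],
  [-0.448,0.054,0.249,0,0,0,94],
  [-0.448,0.054,0.249,0,0,0,94],
  [-0.448,0.054,0.249,0,0,0,94],
  [-0.448,0.054,0.249,0,0,0,94],
  [-0.448,0.054,0.249,0,0,0,94],
])

```text
time: 11.05
tool_pos: [0.5477, -0.063, 0.0912]
ee_rot: [3.14, -0.001, 1.381]
wrist_force: [-0.2, 0.5, -0.2]
width: 0.0941
finger_force: 0.0
```

Run:
```python
from h import *
g=rot(RACK[2]);p,r=cur();print(p,robot.get_obs()['time'])
plan([(loc(RACK,0,-.0285,.0252),g)])
```

```text
[ 0.54770193 -0.06299074  0.09118957] 11.05
-> [-0.017, -0.007, 0.66, 0.001, -0.0, 0.001] rows 2
  at [ 0.5468 -0.0645  0.0252]
```

Call:
servo_tool([
  [-0.015,-0.005,0.35,0,0,0,94],
  [-0.015,-0.005,0.6,0,0,0,94],
  [-0.015,-0.005,0.66,0,0,0,94],
  [-0.015,-0.005,0.66,0,0,0,94],
  [-0.015,-0.005,0.66,0,0,0,40],
  [-0.015,-0.005,0.66,0,0,0,40],
  [-0.015,-0.005,0.66,0,0,0,40],
  [-0.015,-0.005,0.66,0,0,0,40],
  [-0.015,-0.005,0.66,0,0,0,40],
  [-0.015,-0.005,0.66,0,0,0,40],
  [-0.015,-0.005,0.66,0,0,0,40],
  [-0.015,-0.005,0.66,0,0,0,40],
])

```text
time: 12.05
tool_pos: [0.5464, -0.0659, 0.0244]
ee_rot: [3.141, -0.0, 1.379]
wrist_force: [0.6, 0.6, 1.8]
width: 0.0597
finger_force: 30.0
```

Call:
servo_tool([
  [0,0,-0.35,0,0,0,40],
  [0,0,-0.7,0,0,0,40],
  [0,0,-0.99,0,0,0,40],
  [0,0,-0.99,0,0,0,40],
  [0,0,-0.99,0,0,0,40],
])

```text
time: 12.47
tool_pos: [0.5466, -0.0661, 0.1237]
ee_rot: [3.14, 0.0, 1.379]
wrist_force: [0.5, -0.4, -3.6]
width: 0.0596
finger_force: 30.0
```

Run:
```python
from h import *
t=rot(RAMP[2]-np.pi/2,TILT);g=rot(RACK[2])
print(cur()[0])
plan([((.555,.08,.165),g),(rampT(.09),t),(rampT(.0255),t)])
```

```text
[ 0.54658232 -0.06608687  0.12373538]
-> [0.99, -0.133, -0.282, 0.001, 0.0, -0.0] rows 3
-> [0.46, -0.062, -0.131, 0.0, 0.0, -0.0] rows 2
  at [0.555 0.08  0.165]
-> [0.99, -0.096, -0.031, -0.007, -0.159, -0.036] rows 3
-> [0.511, -0.021, -0.147, -0.004, -0.085, -0.019] rows 2
  at [0.5695 0.232  0.1697]
-> [-0.0, -0.001, 0.645, 0.0, -0.0, 0.0] rows 2
  at [0.5669 0.208  0.1099]
```

Call:
servo_tool([
  [0.33,-0.045,-0.1,0,0,0,40],
  [0.66,-0.09,-0.2,0,0,0,40],
  [0.99,-0.133,-0.282,0,0,0,40],
  [0.99,-0.133,-0.282,0,0,0,40],
])

```text
time: 12.8
tool_pos: [0.5508, 0.0395, 0.1491]
ee_rot: [-3.137, -0.004, 1.385]
wrist_force: [0.6, -0.7, -3.4]
width: 0.0596
finger_force: 30.0
```

Call:
servo_tool([
  [0.23,-0.03,-0.08,0,0,0,40],
  [0.46,-0.062,-0.131,0,0,0,40],
  [0.46,-0.062,-0.131,0,0,0,40],
])

```text
time: 13.05
tool_pos: [0.5532, 0.0837, 0.1615]
ee_rot: [-3.136, -0.002, 1.383]
wrist_force: [0.6, 0.1, -3.3]
width: 0.0598
finger_force: 30.0
```

Call:
servo_tool([
  [0.33,-0.03,-0.02,-0.002,-0.05,-0.012,40],
  [0.66,-0.06,-0.03,-0.004,-0.1,-0.024,40],
  [0.99,-0.096,-0.031,-0.007,-0.159,-0.036,40],
  [0.99,-0.096,-0.031,-0.007,-0.159,-0.036,40],
])

```text
time: 13.38
tool_pos: [0.5614, 0.1883, 0.1603]
ee_rot: [-3.134, 0.25, 1.451]
wrist_force: [0.0, 0.8, -4.7]
width: 0.0596
finger_force: 30.0
```

Call:
servo_tool([
  [0.25,-0.01,-0.07,-0.002,-0.04,-0.01,40],
  [0.511,-0.021,-0.147,-0.004,-0.085,-0.019,40],
  [0.511,-0.021,-0.147,-0.004,-0.085,-0.019,40],
  [0.511,-0.021,-0.147,-0.004,-0.085,-0.019,40],
  [0.511,-0.021,-0.147,-0.004,-0.085,-0.019,40],
  [0.511,-0.021,-0.147,-0.004,-0.085,-0.019,40],
])

```text
time: 13.88
tool_pos: [0.5687, 0.2305, 0.1679]
ee_rot: [-3.139, 0.384, 1.466]
wrist_force: [-0.1, -0.0, -3.6]
width: 0.0598
finger_force: 30.0
```

Run:
```python
from h import *
t=rot(RAMP[2]-np.pi/2,TILT)
onramp()
plan([(rampT(.025),t)])
```

```text
slope,across,height [-0.0007  0.0006  0.0878] F [-0.1 -0.  -3.6] w 0.0598 t 13.8833
-> [0.007, 0.008, 0.628, -0.001, 0.0, 0.0] rows 2
  at [0.5669 0.2077 0.1094]
```

Call:
servo_tool([
  [0.005,0.005,0.3,0,0,0,40],
  [0.005,0.005,0.5,0,0,0,40],
  [0.005,0.005,0.64,0,0,0,40],
  [0.005,0.005,0.64,0,0,0,40],
  [0.005,0.005,0.64,0,0,0,40],
  [0.005,0.005,0.64,0,0,0,40],
])

```text
time: 14.38
tool_pos: [0.5675, 0.2081, 0.111]
ee_rot: [3.14, 0.382, 1.465]
wrist_force: [0.0, 0.6, -3.9]
width: 0.0595
finger_force: 30.0
```

Call:
servo_tool([
  [0,0,0.009,0,0,0,40],
  [0,0,0.009,0,0,0,40],
  [0,0,0.009,0,0,0,40],
])

```text
time: 14.63
tool_pos: [0.5672, 0.2087, 0.1094]
ee_rot: [3.141, 0.383, 1.467]
wrist_force: [-0.4, -0.0, -3.3]
width: 0.0596
finger_force: 30.0
```

Call:
servo_tool([
  [0,0,0.008,0,0,0,40],
  [0,0,0.008,0,0,0,40],
  [0,0,0.008,0,0,0,40],
])

```text
time: 14.88
tool_pos: [0.5668, 0.2083, 0.1078]
ee_rot: [-3.141, 0.383, 1.467]
wrist_force: [0.1, -0.3, -2.5]
width: 0.0594
finger_force: 30.0
```

```bash
python3 -c "
from h import *
onramp()"
```

```text
slope,across,height [0.0011 0.0002 0.0237] F [ 0.1 -0.3 -2.5] w 0.0594 t 14.8833
```

Call:
servo_tool([
  [0,0,0.009,0,0,0,40],
  [0,0,0.009,0,0,0,40],
  [0,0,0.009,0,0,0,40],
])

```text
time: 15.13
tool_pos: [0.5668, 0.2078, 0.1069]
ee_rot: [-3.141, 0.384, 1.467]
wrist_force: [-0.4, -0.3, -3.6]
width: 0.0595
finger_force: 30.0
```

Call:
servo_tool([
  [0,0,0.008,0,0,0,40],
  [0,0,0.008,0,0,0,40],
  [0,0,0.008,0,0,0,40],
])

```text
time: 15.38
tool_pos: [0.5668, 0.2075, 0.1062]
ee_rot: [-3.141, 0.383, 1.467]
wrist_force: [-0.1, -0.6, -3.9]
width: 0.06
finger_force: 30.0
```

Call:
servo_tool([
  [0,0,0.008,0,0,0,40],
  [0,0,0.008,0,0,0,40],
  [0,0,0.008,0,0,0,40],
])

```text
time: 15.63
tool_pos: [0.5667, 0.2071, 0.1054]
ee_rot: [-3.141, 0.383, 1.467]
wrist_force: [0.2, -0.3, -3.4]
width: 0.0599
finger_force: 30.0
```

Call:
servo_tool([
  [0,0,0.006,0,0,0,40],
  [0,0,0.006,0,0,0,40],
  [0,0,0.006,0,0,0,40],
])

```text
time: 15.88
tool_pos: [0.5668, 0.2071, 0.1053]
ee_rot: [-3.142, 0.383, 1.467]
wrist_force: [0.7, 0.0, -1.6]
width: 0.0595
finger_force: 30.0
```

Call:
servo_tool([
  [0,0,0.006,0,0,0,40],
  [0,0,0.006,0,0,0,40],
  [0,0,0.006,0,0,0,94],
  [0,0,0.004,0,0,0,94],
  [0,0,0,0,0,0,94],
  [0,0,0,0,0,0,94],
  [0,0,-0.2,0,0,0,94],
  [0,0,-0.5,0,0,0,94],
  [0,0,-0.8,0,0,0,94],
  [0,0,-0.8,0,0,0,94],
  [0,0,-0.8,0,0,0,94],
  [0,0,-0.8,0,0,0,94],
])

```text
time: 16.88
tool_pos: [0.5697, 0.2365, 0.1785]
ee_rot: [-3.141, 0.384, 1.467]
wrist_force: [0.0, -0.2, -0.4]
width: 0.0941
finger_force: 0.0
```

Call:
servo_tool([
  [0,0,0,0,0,0,94],
  [0,0,0,0,0,0,94],
  [0,0,0,0,0,0,94],
  [0,0,0,0,0,0,94],
  [0,0,0,0,0,0,94],
  [0,0,0,0,0,0,94],
  [0,0,0,0,0,0,94],
  [0,0,0,0,0,0,94],
  [0,0,0,0,0,0,94],
])

```text
time: 17.63
tool_pos: [0.5699, 0.2367, 0.1792]
ee_rot: [-3.141, 0.383, 1.467]
wrist_force: [-0.2, -0.3, 0.8]
width: 0.094
finger_force: 0.0
```

Run:
```python
from h import *
onramp()
im=robot.snapshot('side')[:,:,::-1]
for d in robot.find_in('pad_a','side'): print(np.round(d['extent'],1),round(d['conf'],2))
print(proj('side',[rampT(.009),rampT(.009,x=.095)]))
P=[rampT(.018,x=-.06+sx*.02*np.cos(.384),y=sy*.03) for sx in(-1,1) for sy in(-1,1)]
print((proj('side',P)-[215,110])*5)
a=cv2.resize(im[110:230,215:325],None,fx=5,fy=5,interpolation=cv2.INTER_CUBIC)
cv2.imwrite('pics/s4.png',a)
```

```text
slope,across,height [0.0009 0.     0.1007] F [-0.2 -0.3  0.8] w 0.094 t 17.6333
[317.  354.   35.   35.3] 0.86
[272.6 165.4  24.1  12.4] 0.52
[276.6 145.8  17.1   5.4] 0.48
[200.2 212.6  16.4  14.8] 0.34
[[273.20374493 164.22458706]
 [275.05750119 146.29585617]]
[[348.71071891 268.20885859]
 [231.29261117 265.1713403 ]
 [349.36749396 244.27645034]
 [235.66649559 241.34536258]]
```

View pics/s4.png

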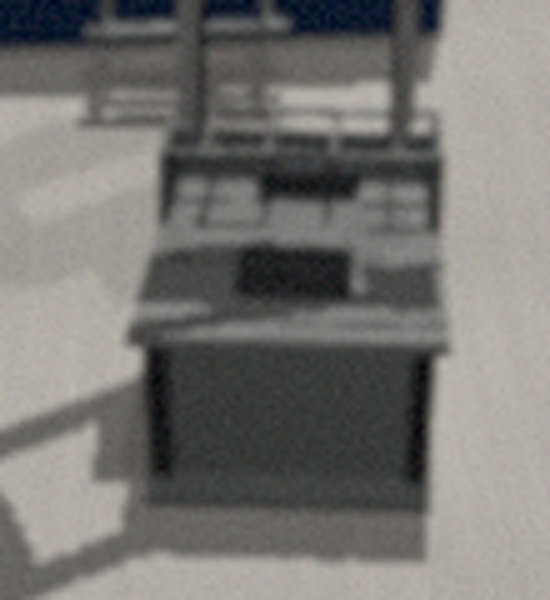

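The second pad stays in the test area at crop (295,272), more than a second after release. The first is still in the bay at (310,187). So the second one passes, and I'll regrip it by its long sides.

Run:
```python
from h import *
t=rot(RAMP[2],TILT)
print(((np.array([.5668,.2071,.1053])-rampT(0))@N))
a=plan([(rampT(.07),t)])
plan([(rampT(.0205),t)],*a)
```

```text
0.02093533737121496
-> [-0.009, 0.001, 0.304, 0.0, -0.0, -0.99] rows 13
-> [0.0, 0.0, 0.003, 0.0, 0.0, -0.009] rows 1
  at [0.5687 0.2245 0.1511]
-> [0.0, -0.0, 0.495, 0.0, 0.0, -0.0] rows 2
  at [0.5668 0.2061 0.1052]
```

Call:
servo_tool([
  [0,0,0.15,0,0,-0.99,94],
  [0,0,0.3,0,0,-0.99,94],
  [0,0,0.3,0,0,-0.99,94],
  [0,0,0.3,0,0,-0.99,94],
  [0,0,0.3,0,0,-0.99,94],
  [0,0,0.3,0,0,-0.99,94],
  [0,0,0.3,0,0,-0.99,94],
  [0,0,0.3,0,0,-0.99,94],
  [0,0,0.3,0,0,-0.99,94],
  [0,0,0.3,0,0,-0.99,94],
  [0,0,0.3,0,0,-0.99,94],
  [0,0,0.3,0,0,-0.99,94],
])

```text
time: 18.73
tool_pos: [0.5687, 0.2256, 0.1514]
ee_rot: [-2.759, 0.024, 2.978]
wrist_force: [0.3, -0.4, -0.2]
width: 0.0942
finger_force: 0.0
```

Run:
```python
from h import *
t=rot(RAMP[2],TILT)
onramp();print(np.round(robot.get_obs()['joint_positions'],2))
plan([(rampT(.06),t),(rampT(.0205),t)])
```

```text
slope,across,height [0.0009 0.0001 0.0706] F [ 0.3 -0.4 -0.2] w 0.0942 t 18.7333
[ 0.46  0.41  1.17 -0.33  1.76 -0.98]
-> [-0.001, -0.009, 0.106, 0.0, -0.0, -0.041] rows 1
  at [0.5683 0.2208 0.1419]
-> [-0.0, -0.0, 0.395, 0.0, -0.0, 0.0] rows 1
  at [0.5667 0.2061 0.1053]
```

Call:
servo_tool([
  [0,0,0,0,0,-0.041,94],
  [0,0,0.2,0,0,-0.041,94],
  [0,0,0.4,0,0,-0.041,94],
  [0,0,0.5,0,0,-0.041,94],
  [0,0,0.5,0,0,-0.041,94],
  [0,0,0.5,0,0,-0.041,94],
])

```text
time: 19.23
tool_pos: [0.5667, 0.2068, 0.105]
ee_rot: [-2.758, 0.002, 3.032]
wrist_force: [-1.1, 0.2, -0.2]
width: 0.0941
finger_force: 0.0
```

Run:
```python
from h import *
onramp(); plan([(rampT(.0205),rot(RAMP[2],TILT))])
```

```text
slope,across,height [0.0008 0.0001 0.0205] F [-1.1  0.2 -0.2] w 0.0941 t 19.2333
-> [-0.001, -0.008, 0.0, 0.0, -0.0, -0.004] rows 1
  at [0.5667 0.2061 0.1053]
```

Call:
servo_tool([
  [0,0,0,0,0,0,20],
  [0,0,0,0,0,0,20],
  [0,0,0,0,0,0,20],
  [0,0,0,0,0,0,20],
  [0,0,0,0,0,0,20],
  [0,0,0,0,0,0,20],
  [0,0,0,0,0,0,20],
  [0,0,0,0,0,0,20],
  [0,0,0,0,0,0,20],
  [0,0,-0.3,0,0,0,20],
  [0,0,-0.6,0,0,0,20],
  [0,0,-0.9,0,0,0,20],
])

```text
time: 20.23
tool_pos: [0.5694, 0.2402, 0.1874]
ee_rot: [-2.756, -0.002, 3.031]
wrist_force: [0.2, 0.7, -3.4]
width: 0.0397
finger_force: 30.0
```

Run:
```python
from h import *
onramp()
f=rot(FEED[2]+np.pi/2)
plan([((.54,.08,.18),f),((.47,-.2,.18),f),(loc(FEED,-.045,0,.135),f)])
for d,(x0,x1,y,z0,z1) in dict(fol=(-.045,.016,.015,.075,.075),top=(.016,.031,.0295,.079,.087)).items():
    P=[loc(FEED,x,s*y,z) for x in(x0,x1) for s in(-1,1) for z in(z0,z1)]
    q=proj('side',P);print(d,'center',(q.min(0)+q.max(0))/2,'size',q.max(0)-q.min(0));print(q.round(1).tolist())
robot.snapshot('side')
for n in('follower_top','feeder'):print([(np.round(d['extent'],1),d['conf']) for d in robot.find_in(n,'side')][:2])
```

```text
slope,across,height [0.001  0.0009 0.1095] F [ 0.2  0.7 -3.4] w 0.0397 t 20.2333
-> [0.078, -0.99, 0.455, -0.164, 0.002, 0.012] rows 3
-> [0.028, -0.529, 0.093, -0.081, 0.0, 0.007] rows 2
  at [0.54 0.08 0.18]
-> [0.104, -0.99, 0.001, -0.0, 0.0, -0.0] rows 3
-> [0.104, -0.99, 0.0, -0.0, 0.0, -0.0] rows 3
-> [0.094, -0.891, 0.0, -0.0, 0.0, -0.0] rows 3
  at [ 0.47 -0.2   0.18]
-> [0.147, -0.99, 0.439, -0.0, 0.0, -0.0] rows 3
-> [0.004, -0.027, 0.012, -0.0, 0.0, -0.0] rows 1
  at [ 0.4408 -0.2986  0.135 ]
fol center [240.11318248 353.76911881] size [35.09933673 17.57609267]
[[222.6, 360.4], [222.6, 360.4], [225.0, 345.0], [225.0, 345.0], [256.1, 362.6], [256.1, 362.6], [257.7, 347.0], [257.7, 347.0]]
top center [260.71819749 353.34690238] size [11.23554129 33.22043171]
[[255.2, 369.4], [255.1, 367.5], [258.3, 338.8], [258.2, 336.7], [263.6, 370.0], [263.6, 368.1], [266.3, 339.3], [266.3, 337.2]]
[(array([242.5, 355.9,  39.7,  18.5]), 0.94)]
[(array([247.4, 367.4,  50.5,  46.5]), 0.93)]
```

Call:
servo_tool([
  [0.03,-0.33,0.15,-0.05,0,0.004,20],
  [0.05,-0.66,0.3,-0.11,0.001,0.008,20],
  [0.078,-0.99,0.455,-0.164,0.002,0.012,20],
  [0.078,-0.99,0.455,-0.164,0.002,0.012,20],
])

```text
time: 20.72
tool_pos: [0.547, 0.1216, 0.1789]
ee_rot: [-3.008, -0.004, 2.999]
wrist_force: [0.4, -0.7, -4.2]
width: 0.04
finger_force: 30.0
```

Call:
servo_tool([
  [0.014,-0.26,0.05,-0.04,0,0.003,20],
  [0.028,-0.529,0.093,-0.081,0,0.007,20],
  [0.028,-0.529,0.093,-0.081,0,0.007,20],
])

```text
time: 20.97
tool_pos: [0.5382, 0.0725, 0.177]
ee_rot: [-3.138, -0.002, 2.992]
wrist_force: [0.1, 0.4, -3.5]
width: 0.0398
finger_force: 30.0
```

Call:
servo_tool([
  [0.035,-0.33,0,0,0,0,20],
  [0.07,-0.66,0,0,0,0,20],
  [0.104,-0.99,0,0,0,0,20],
])

```text
time: 21.22
tool_pos: [0.5144, -0.0179, 0.177]
ee_rot: [3.142, -0.002, 3.001]
wrist_force: [1.0, -0.6, -3.3]
width: 0.04
finger_force: 30.0
```

Call:
servo_tool([
  [0.035,-0.33,0,0,0,0,20],
  [0.07,-0.66,0,0,0,0,20],
  [0.104,-0.99,0,0,0,0,20],
])

```text
time: 21.47
tool_pos: [0.4901, -0.1143, 0.177]
ee_rot: [3.14, -0.002, 3.001]
wrist_force: [-0.1, 0.0, -2.9]
width: 0.0398
finger_force: 30.0
```

Call:
servo_tool([
  [0.03,-0.3,0,0,0,0,20],
  [0.06,-0.6,0,0,0,0,20],
  [0.094,-0.891,0,0,0,0,20],
  [0.094,-0.891,0,0,0,0,20],
])

```text
time: 21.8
tool_pos: [0.4677, -0.2044, 0.1767]
ee_rot: [-3.14, -0.002, 2.995]
wrist_force: [0.9, 0.2, -4.1]
width: 0.0398
finger_force: 30.0
```

Call:
servo_tool([
  [0.05,-0.33,0.1,0,0,0,20],
  [0.1,-0.66,0.25,0,0,0,20],
  [0.147,-0.99,0.439,0,0,0,20],
  [0.147,-0.99,0.439,0,0,0,20],
  [0.147,-0.99,0.439,0,0,0,20],
  [0.147,-0.99,0.439,0,0,0,20],
])

```text
time: 22.3
tool_pos: [0.4421, -0.2947, 0.1341]
ee_rot: [3.138, 0.001, 3.001]
wrist_force: [-0.3, 0.4, -3.5]
width: 0.0399
finger_force: 30.0
```

Run:
```python
from h import *
o=robot.get_obs();print(o['time'],o['tool_pos'],o['ee_rot'],o['width'],np.round(o['joint_positions'],2))
im=robot.snapshot('side')[:,:,::-1];im2=robot.snapshot('top')[:,:,::-1]
a=cv2.resize(im[310:410,200:290],None,fx=6,fy=6,interpolation=cv2.INTER_CUBIC)
b=cv2.resize(im2[205:265,385:430],None,fx=5.5,fy=5.5,interpolation=cv2.INTER_CUBIC)
W=np.zeros((600,800,3),np.uint8);W[:600,:540]=a;W[:b.shape[0],545:545+b.shape[1]]=b
cv2.imwrite('pics/f1.png',W)
```

```text
22.3 [ 0.44206417 -0.29466909  0.13406405] [3.13757451e+00 1.10478918e-03 3.00115562e+00] 0.039913242629402074 [-0.7   0.08  1.55  0.    1.51 -2.13]
```

View pics/f1.png

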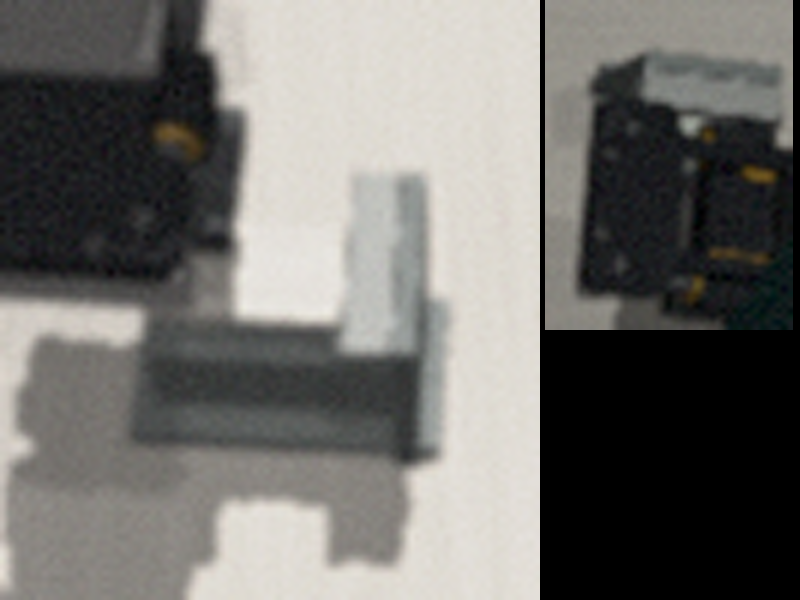

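The side crop shows the bridge top at (343..425, 175..355), and the pad is held left of it, in front. I'll refine the feeder pose jointly from both cameras.

Run:
```python
from h import *
S=up([(343,350),(415,355),(355,175),(425,177)],6,(200,310))
T=up([(235,122),(235,68),(100,100),(105,52)],5.5,(385,205))
fp=up([(131,125),(208,135),(197,285),(115,280)],6,(385,205))
PF=[(.016,.015,.075),(.016,-.015,.075),(-.045,-.015,.075),(-.045,.015,.075)]
def L(q,P): return np.array([loc(q,*p) for p in P])
def fun(v,cams='st'):
    w,b=v[3:5];P=[(.016,-w,.087),(b,-w,.087),(.016,w,.087),(b,w,.087)];r=[]
    if 's' in cams:r.append(proj('side',L(v,P))-S)
    if 't' in cams:r+=[proj('top',L(v,P))-T,proj('top',L(v,PF))-fp]
    return np.concatenate(r).ravel()
for c in('s','t','st'):
    r=least_squares(fun,[*FEED,.028,.038],args=(c,));print(c,r.x.round(4),abs(r.fun).max().round(2))
```

```text
s [ 0.4872 -0.3079 -0.1146  0.028   0.0374] 0.18
t [ 0.4859 -0.3048 -0.1454  0.0279  0.0386] 0.7
st [ 0.4864 -0.3058 -0.1433  0.028   0.0383] 1.04
```

```bash
sed -i 's/^RAMP=.*/RAMP=(.5722,.2581,1.4662); RACK=(.5522,-.0365,-.191); FEED=(.4865,-.306,-.138)/' h.py
cat >> h.py <<'E'
def infeed():
    o=robot.get_obs();p,r=cur();d=R.from_euler('z',-FEED[2]).apply(p-np.array([FEED[0],FEED[1],.02]))
    e=(R.from_euler('xyz',[0,0,0])*rot(FEED[2]+np.pi/2).inv()*r).as_rotvec()
    print('feeder x,y, underside',np.round(d,4),'rot err',np.round(e,3),'F',np.round(R.from_euler('z',-FEED[2]).apply(o['wrist_force']),1),'w',round(o['width'],4),'t',o['time'])
E
python3 - <<'E'
from h import *
infeed(); f=rot(FEED[2]+np.pi/2)
a=plan([(loc(FEED,-.022,0,.12),f)])
plan([(loc(FEED,-.022,0,.100),f)],*a)
E
```

```text
feeder x,y, underside [-0.0445  0.0053  0.1158] rot err [-0.002 -0.004  0.001] F [-0.1 -0.2 -3.1] w 0.0399 t 22.4
-> [-0.224, -0.053, 0.159, 0.001, 0.003, -0.0] rows 1
  at [ 0.4647 -0.303   0.12  ]
-> [-0.0, 0.0, 0.2, 0.0, -0.0, -0.0] rows 1
  at [ 0.4647 -0.303   0.1   ]
```

Call:
servo_tool([
  [-0.224,-0.05,0.1,0,0.002,0,20],
  [-0.224,-0.05,0.2,0,0.002,0,20],
  [-0.224,-0.05,0.35,0,0.002,0,20],
  [-0.224,-0.05,0.35,0,0.002,0,20],
  [-0.224,-0.05,0.35,0,0.002,0,20],
  [-0.224,-0.05,0.35,0,0.002,0,20],
])

```text
time: 22.9
tool_pos: [0.4649, -0.3034, 0.1019]
ee_rot: [3.141, 0.002, 3.003]
wrist_force: [-0.2, 0.4, -3.0]
width: 0.0395
finger_force: 30.0
```

```bash
python3 -c "
from h import *
infeed(); plan([(loc(FEED,-.022,0,.097),rot(FEED[2]+np.pi/2))])"
```

```text
feeder x,y, underside [-0.0217 -0.0004  0.0819] rot err [-0.001 -0.002  0.001] F [-0.2  0.3 -3. ] w 0.0395 t 22.9
-> [0.003, 0.004, 0.049, 0.001, 0.001, -0.0] rows 1
  at [ 0.4647 -0.3029  0.097 ]
```

Call:
servo_tool([
  [0,0,0.03,0,0,0,20],
  [0,0,0.06,0,0,0,20],
  [0,0,0.06,0,0,0,20],
  [0,0,0.06,0,0,0,20],
])

```text
time: 23.23
tool_pos: [0.4645, -0.3038, 0.0951]
ee_rot: [3.14, 0.001, 3.002]
wrist_force: [0.0, -0.5, -3.1]
width: 0.04
finger_force: 30.0
```

Call:
servo_tool([
  [0,0,0.025,0,0,0,20],
  [0,0,0.05,0,0,0,20],
  [0,0,0.05,0,0,0,20],
  [0,0,0.05,0,0,0,20],
])

```text
time: 23.57
tool_pos: [0.4648, -0.3041, 0.0906]
ee_rot: [3.141, 0.002, 3.002]
wrist_force: [-0.2, 0.7, -0.0]
width: 0.0398
finger_force: 30.0
```

```bash
python3 -c "
from h import *
infeed()"
```

```text
feeder x,y, underside [-0.0217 -0.0011  0.0706] rot err [-0.001 -0.002  0.002] F [-0.3  0.6 -0. ] w 0.0398 t 23.5667
```

Call:
servo_tool([
  [0,0.01,0.03,0,0,0,20],
  [0,0.01,0.06,0,0,0,20],
  [0,0.01,0.09,0,0,0,20],
  [0,0.01,0.09,0,0,0,20],
  [0,0.01,0.09,0,0,0,20],
])

```text
time: 23.98
tool_pos: [0.4651, -0.3037, 0.0818]
ee_rot: [-3.141, 0.003, 3.002]
wrist_force: [-0.3, -4.0, 4.1]
width: 0.0396
finger_force: 30.0
```

Call:
servo_tool([
  [0,0,0.02,0,0,0,20],
  [0,0,0.04,0,0,0,20],
  [0,0,0.04,0,0,0,20],
  [0,0,0.04,0,0,0,20],
])

```text
time: 24.32
tool_pos: [0.4652, -0.3036, 0.0777]
ee_rot: [-3.141, 0.003, 3.002]
wrist_force: [-1.2, -4.0, 5.1]
width: 0.0397
finger_force: 30.0
```

```bash
python3 -c "
from h import *
infeed()"
```

```text
feeder x,y, underside [-0.0215 -0.0006  0.0577] rot err [ 0.    -0.003  0.002] F [-0.7 -4.1  5.1] w 0.0397 t 24.3167
```

Call:
servo_tool([
  [0,0,0.015,0,0,0,20],
  [0,0,0.027,0,0,0,20],
  [0,0,0.027,0,0,0,20],
  [0,0,0.027,0,0,0,20],
])

```text
time: 24.65
tool_pos: [0.4651, -0.3037, 0.0752]
ee_rot: [-3.141, 0.003, 3.002]
wrist_force: [-1.7, -3.8, 7.0]
width: 0.04
finger_force: 30.0
```

Call:
servo_tool([
  [-0.02,0,0,0,0,0,20],
  [-0.04,0,0,0,0,0,20],
  [-0.06,0,0,0,0,0,20],
  [-0.06,0,0,0,0,0,20],
  [-0.06,0,0,0,0,0,20],
])

```text
time: 25.07
tool_pos: [0.4697, -0.3028, 0.0744]
ee_rot: [3.138, -0.002, 3.002]
wrist_force: [-4.1, -0.5, 7.1]
width: 0.0396
finger_force: 30.0
```

```bash
python3 -c "
from h import *
infeed()"
```

```text
feeder x,y, underside [-0.0171  0.0008  0.0544] rot err [-0.003  0.002  0.002] F [-4.  -1.   7.1] w 0.0396 t 25.0667
```

Call:
servo_tool([
  [-0.02,0,0,0,0,0,20],
  [-0.04,0,0,0,0,0,20],
  [-0.06,0,0,0,0,0,20],
  [-0.06,0,0,0,0,0,20],
])

```text
time: 25.4
tool_pos: [0.4756, -0.3033, 0.0742]
ee_rot: [3.138, -0.002, 3.002]
wrist_force: [-3.6, 0.6, 7.3]
width: 0.0399
finger_force: 30.0
```

Call:
servo_tool([
  [-0.02,0,0,0,0,0,20],
  [-0.04,0,0,0,0,0,20],
  [-0.04,0,0,0,0,0,20],
])

```text
time: 25.65
tool_pos: [0.4795, -0.3037, 0.0742]
ee_rot: [3.138, -0.002, 3.002]
wrist_force: [-3.8, 1.2, 7.0]
width: 0.0396
finger_force: 30.0
```

```bash
python3 -c "
from h import *
infeed()"
```

```text
feeder x,y, underside [-0.0072  0.0013  0.0542] rot err [-0.004  0.002  0.001] F [-3.9  0.6  7. ] w 0.0396 t 25.65
```

Call:
servo_tool([
  [-0.02,-0.01,0,0,0,0,20],
  [-0.04,-0.01,0,0,0,0,20],
  [-0.04,-0.01,0,0,0,0,20],
])

```text
time: 25.9
tool_pos: [0.4834, -0.305, 0.0741]
ee_rot: [3.137, -0.002, 3.002]
wrist_force: [-4.2, 0.5, 7.0]
width: 0.0401
finger_force: 30.0
```

Call:
servo_tool([
  [-0.01,0,0,0,0,0,20],
  [-0.02,0,0,0,0,0,20],
  [-0.02,0,0,0,0,0,20],
])

```text
time: 26.15
tool_pos: [0.4851, -0.3053, 0.0741]
ee_rot: [3.137, -0.003, 3.002]
wrist_force: [-4.5, 0.3, 6.6]
width: 0.0398
finger_force: 30.0
```

```bash
python3 -c "
from h import *
infeed()"
```

```text
feeder x,y, underside [-0.0015  0.0005  0.0541] rot err [-0.004  0.003  0.001] F [-4.5 -0.3  6.6] w 0.0398 t 26.15
```

Still no wall contact. Creeping on in small steps.

Call:
servo_tool([
  [-0.01,0,0,0,0,0,20],
  [-0.01,0,0,0,0,0,20],
  [-0.01,0,0,0,0,0,20],
])

```text
time: 26.4
tool_pos: [0.4861, -0.3055, 0.0741]
ee_rot: [3.137, -0.003, 3.002]
wrist_force: [-3.5, 0.9, 6.9]
width: 0.0396
finger_force: 30.0
```

Call:
servo_tool([
  [-0.01,0,0,0,0,0,20],
  [-0.01,0,0,0,0,0,20],
  [-0.01,0,0,0,0,0,20],
])

```text
time: 26.65
tool_pos: [0.4866, -0.3056, 0.0741]
ee_rot: [3.137, -0.004, 3.002]
wrist_force: [-6.1, 1.0, 7.3]
width: 0.0398
finger_force: 30.0
```

Call:
servo_tool([
  [-0.01,0,0,0,0,0,20],
  [-0.01,0,0,0,0,0,20],
  [-0.01,0,0,0,0,0,20],
])

```text
time: 26.9
tool_pos: [0.4867, -0.3056, 0.074]
ee_rot: [3.137, -0.006, 3.002]
wrist_force: [-8.7, 0.9, 8.1]
width: 0.0398
finger_force: 30.0
```

```bash
python3 -c "
from h import *
infeed()"
```

```text
feeder x,y, underside [0.0001 0.0004 0.054 ] rot err [-0.005  0.006  0.001] F [-8.8 -0.3  8.1] w 0.0398 t 26.9
```

Call:
servo_tool([
  [0.005,0,-0.02,0,0,0,20],
  [0.005,0,-0.03,0,0,0,20],
  [0.005,0,-0.03,0,0,0,20],
])

```text
time: 27.15
tool_pos: [0.4866, -0.3056, 0.0765]
ee_rot: [3.137, -0.005, 3.002]
wrist_force: [-5.8, 1.2, 6.3]
width: 0.0398
finger_force: 30.0
```

Call:
servo_tool([
  [0,0,-0.015,0,0,0,20],
  [0,0,-0.015,0,0,0,20],
  [0,0,-0.015,0,0,0,20],
])

```text
time: 27.4
tool_pos: [0.4866, -0.3056, 0.0778]
ee_rot: [3.137, -0.005, 3.002]
wrist_force: [-5.6, 0.8, 4.9]
width: 0.0398
finger_force: 30.0
```

```bash
python3 -c "
from h import *
infeed()"
```

```text
feeder x,y, underside [0.0001 0.0004 0.0578] rot err [-0.005  0.005  0.001] F [-5.7  0.   4.9] w 0.0398 t 27.4
```

Call:
servo_tool([
  [0,0,-0.01,0,0,0,20],
  [0,0,-0.01,0,0,0,20],
  [0,0,-0.01,0,0,0,20],
])

```text
time: 27.65
tool_pos: [0.4866, -0.3056, 0.0786]
ee_rot: [3.137, -0.005, 3.002]
wrist_force: [-5.4, 0.8, 4.4]
width: 0.0398
finger_force: 30.0
```

Call:
servo_tool([
  [0,0,-0.01,0,0,0,20],
  [0,0,-0.01,0,0,0,20],
  [0,0,-0.01,0,0,0,20],
])

```text
time: 27.9
tool_pos: [0.4866, -0.3056, 0.0795]
ee_rot: [3.137, -0.005, 3.002]
wrist_force: [-4.9, 0.8, 3.3]
width: 0.0395
finger_force: 30.0
```

Call:
servo_tool([
  [0,0,-0.01,0,0,0,20],
  [0,0,-0.01,0,0,0,20],
  [0,0,-0.01,0,0,0,20],
])

```text
time: 28.15
tool_pos: [0.4866, -0.3056, 0.0804]
ee_rot: [3.137, -0.005, 3.002]
wrist_force: [-5.8, 0.3, 3.6]
width: 0.0397
finger_force: 30.0
```

Call:
servo_tool([
  [0,0,-0.008,0,0,0,20],
  [0,0,-0.008,0,0,0,20],
  [0,0,-0.008,0,0,0,20],
])

```text
time: 28.4
tool_pos: [0.4866, -0.3056, 0.0806]
ee_rot: [3.137, -0.005, 3.002]
wrist_force: [-5.5, 0.4, 0.6]
width: 0.0396
finger_force: 30.0
```

Call:
servo_tool([
  [0,0,-0.008,0,0,0,20],
  [0,0,-0.008,0,0,0,20],
  [0,0,-0.008,0,0,0,20],
])

```text
time: 28.65
tool_pos: [0.4866, -0.3056, 0.0807]
ee_rot: [3.137, -0.005, 3.002]
wrist_force: [-5.7, 0.5, -4.9]
width: 0.0397
finger_force: 30.0
```

```bash
python3 -c "
from h import *
infeed()"
```

```text
feeder x,y, underside [0.0001 0.0004 0.0607] rot err [-0.005  0.005  0.002] F [-5.8 -0.3 -4.9] w 0.0397 t 28.65
```

The pad is seated against the bridge. The estimated underside is 60.7 mm against a nominal 61, and it is touching the wall. Release and retreat upward.

Call:
servo_tool([
  [0,0,0.006,0,0,0,20],
  [0,0,0.006,0,0,0,30],
  [0,0,0.006,0,0,0,60],
  [0,0,0.006,0,0,0,94],
  [0,0,0.006,0,0,0,94],
  [0,0,0.006,0,0,0,94],
  [0,0,0.006,0,0,0,94],
  [0,0,0.006,0,0,0,94],
  [0,0,-0.3,0,0,0,94],
  [0,0,-0.6,0,0,0,94],
  [0,0,-0.99,0,0,0,94],
  [0,0,-0.99,0,0,0,94],
])

```text
time: 29.65
tool_pos: [0.492, -0.3098, 0.192]
ee_rot: [-3.135, 0.015, 3.002]
wrist_force: [1.2, -0.6, 0.7]
width: 0.0939
finger_force: 0.0
```

Call:
servo_tool([
  [0.4,0.3,-0.3,0,0,0,94],
  [0.8,0.6,-0.5,0,0,0,94],
  [0.9,0.9,-0.6,0,0,0,94],
  [0.9,0.9,-0.6,0,0,0,94],
  [0.9,0.9,-0.6,0,0,0,94],
  [0.9,0.9,-0.6,0,0,0,94],
])

```text
time: 30.15
tool_pos: [0.4124, -0.2057, 0.2435]
ee_rot: [-3.141, 0.004, 3.003]
wrist_force: [1.1, -0.6, -0.3]
width: 0.0938
finger_force: 0.0
```

Run:
```python
from h import *
print(robot.get_obs()['time'])
im=robot.snapshot('side')[:,:,::-1]
for d in robot.find_in('pad_a','side'): print(np.round(d['extent'],1),round(d['conf'],2))
q=[loc(FEED,x,y,.079) for x in(-.03,.016) for y in(-.02,.02)]
print((proj('side',q)-[190,310])*5.5)
a=cv2.resize(im[310:410,190:290],None,fx=5.5,fy=5.5,interpolation=cv2.INTER_CUBIC)
b=cv2.resize(im[130:190,235:315],None,fx=3,fy=3,interpolation=cv2.INTER_CUBIC)
c=cv2.resize(im[120:330,180:400],None,fx=1.1,fy=1.1)
W=np.zeros((550,800,3),np.uint8);W[:,:550]=a;W[:180,555:795]=b;W[190:190+c.shape[0],555:555+c.shape[1]]=c
cv2.imwrite('pics/end.png',W)
```

```text
30.15
[245.1 357.1  23.8  25. ] 0.79
[279.  147.1  17.6   8.1] 0.63
[316.9 354.6  33.9  35.2] 0.62
[[224.85311678 292.72228907]
 [240.8922563  178.77415496]
 [365.26565809 301.44657249]
 [376.58318286 187.00187103]]
```

View pics/end.png

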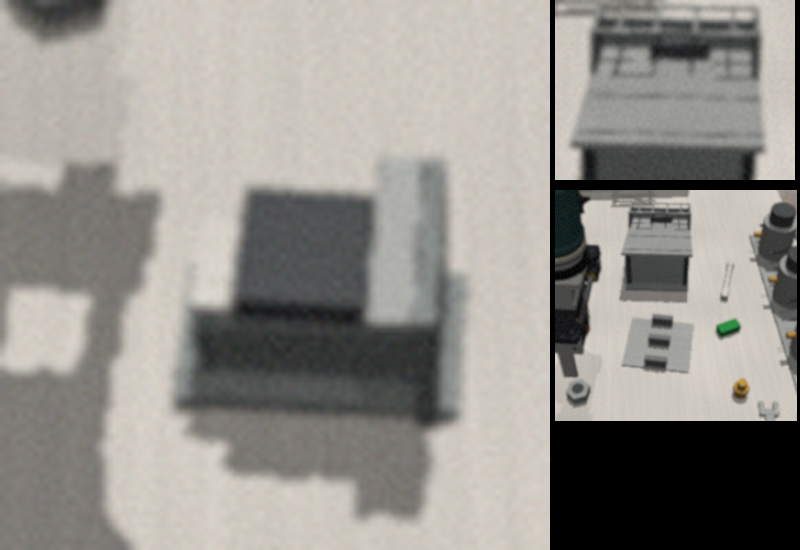

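The tested pad sits level under the bridge at crop (305,250), and the reject is still under the guard at (680,48). The rest of what this crop shows is where it was. Handing in.

```bash
python3 -c "
from bench import robot
print(robot.close_job())"
```

```text
the job is handed in; nothing more can be done
None
```

I tested both pads on the ramp and handed the job in at about 30 s: the pad from the +y lane slid and stays in the bay as the reject, and the pad from the −y lane stuck and is loaded in the feeder, against the back wall and held level under the bridge.

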